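# Load the button press and index its turntable under the ram

### The arm

A 6-joint arm with a two-finger parallel gripper is mounted at the origin on the work surface. World frame = base frame: x ahead of the robot, y to its left, z up, the work surface at z = 0. Lengths are in mm, angles in rad, forces in N, time in s.
With the tool pointing down it reaches from about 275 to 750 mm from the base axis. Payload 10.2 kg.
Tool frame: the origin (TCP) lies on the front face of the gripper's body, between the roots of the fingers; the fingertips stand 73 mm ahead of it and the grasp point (between the pads) lies 54 mm ahead of it; z points along the fingers, y is the line along which they close (so a half turn about z gives the same grasp; the last joint's range is limited). The gripper opens to 85 mm and grips with 20 to 120 N. Pads are 22 mm wide; open, the fingers measure 114 mm over their backs; the gripper's body (76 mm by 85 mm) begins 54 mm behind the grasp point. The pads swing forward as they close: fully open they stand 13 mm farther back than shut.
Start: joints at [1.011, 0.313, 1.498, -0, 1.331, -0.223], TCP at [173.509, 495.506, 303.894] pointing down, gripper open.
Joint ranges: [-2.94, 2.94], [-0.97, 2.17], [0.19, 2.56], [-1.23, 4.37], [0.02, 3.11], [-2.88, 2.88]. Speed limits (rad/s): [2.39, 2.39, 3.01, 3.14, 3.14, 3.14].

### API

Orientations are given as a unit quaternion [w, x, y, z].
In Python, from rig import * gives the robot as it stands.
- The arm moves only by the tool step_arm, never from a script. Its argument "plan" is a list of rows, each an object with "offset": the shift along the tool's x, y, z in cm, a list of three; "rot": the turn, a rotation vector about the tool's x, y, z in degrees, a list of three; "gripper": the finger opening in cm, from 0 to 8.54. In form: [{"offset": [x, y, z], "rot": [wx, wy, wz], "gripper": gripper}, ...]. A call has 1 to 12 rows; each row is the pose to reach, as a shift and turn from the pose commanded when the call began, along the tool's axes at that moment; what a row does not reach only later rows make up. A row lasts 1/10 s, in which the tool goes at most 50 mm and 8.59 degrees, less where a joint would pass 70% of its speed; a pose out of reach is approached as far as the arm can. A call with a gripper value outside its range is refused whole. The fingers move at their own pace and stop on an object; "squeeze" is the grip in N (left out, the last holds). Time passes only in rows, so rows that repeat a pose let the fingers close. It gives the time, the measured TCP pose, the force, the opening and the grip force at its end, in the units of the state.
- sense(): the state, without advancing time (a new reading comes with each control period).
- capture(name): name is "scene" or "top"; returns a dict with "color" (480x640x3 uint8, red, green, blue), "depth" (480x640 float32, mm along the optical axis (not along the pixel's ray), 0 where there is no reading), "vertical_fov" (degrees; the focal length in pixels is half the picture's height over the tangent of half this angle, whatever the lens; pixels are square), "cx", "cy" (the principal point, pixels), "k1" (the pictures are not rectified: a ray, as slopes to the right and down, at radius r is drawn at 1 + k1 r^2 times it, then the intrinsics apply), "rvec" (rotation vector, rad) and "tvec" (3), from world to camera coordinates, as OpenCV has them. Camera axes: x right, y down, z forward; pixel columns grow to the right and rows downward; lengths in mm; the calibration is good to about 2 mm. A picture is of the moment at which its call begins.
- finish_job(): hands the job in; it is judged then, once.
The state is a dict: "time_s": time; "joints": joint angles; "dq": joint speeds; "tau": joint torques, N m; "eef_pos": TCP position; "ee_rot": TCP orientation; "force": force on the tool from outside, world axes, zero at the start; "wrist_torque": the same for the moment, N m; "grip_width": opening from 0.0 (shut) to 1.0 (fully open); "grip_force": force on a finger pad.
Only numpy, scipy, OpenCV 4.12 (cv2) and the standard library are available. Lean on these libraries where they do the work, as an engineer would, in place of code of your own. Each camera call takes 0.05 s, during which the arm holds its last target. There are 200 camera calls.

### The job

Take the brass button die out of the wooden block and set it fully home in the empty seat of the button press's turntable. Then swing the turntable round, slowly and gently, until that die stands under the ram and the spring index plunger has snapped into its notch: feel for the stop and do not lean or bump hard on the table or the plunger. Leave everything else on the bench where it is.

Things in the scene. Friction and masses are not known exactly. Their poses are not given: they have to be found in the camera images.
- brass_die_c (a point): Brass-coloured button die, loose, 0.4 kg: round body 40 mm across, 44 mm tall, with a dark band and a white shell in its top; below it a spigot 22 mm across, 14 mm long, foot chamfered. The point is the centre of the round body, 22 mm above the shoulder; z up its axis. It starts in one hole of the wooden block, spigot loose in the hole, shoulder on the block's top.
- steel_die_c (a point): Bystander: a larger steel-coloured die with a blue band in the block's other hole, body 50 mm across and 44 mm tall, spigot 30 mm (does not fit the seat). The point is the centre of its body. The two stand 100 mm apart.
- die_block: Fixed wooden die block 85 x 200 x 30 mm (x, y, z); origin under its centre, the two holes on its y axis 50 mm either side of the centre.
- press: Green hand button press, fixed. Origin on the turntable's vertical axis at bench level, x towards ram and column. Base 280 mm wide, 30 high, x = -135 to 265 mm. Column x = 170 to 245 mm, head from x = 52 mm, both 52 wide, head 250 to 360 mm above the bench; lever on its -y side.
- ram (a point): Centre of the underside of the round upper die (40 mm across; it floats and centres itself on a die that stands a few mm off) on the ram, 165 mm above the bench, on the press's x axis 75 mm from the turntable's axis. It does not move in this task.
- turntable (a joint): Angle of the press's turntable, rad: 0 with the empty seat at the ram, growing counter-clockwise from above. Starts at 1.9 to 2.55: turn it clockwise (the other way meets the second station's stop). Turns freely with about 2 N of drag at a peg; coasts if flicked. It locks somewhere within 0.07 of 0: the plunger's bracket is set by hand, so the stop must be found by feel.
- seat (a point): Empty die seat on the turntable: centre of the mouth of a hole 23.5 mm across, 16 mm deep, chamfered 2 mm, in a dark square block 58 x 58 mm, 75 mm from the table's axis, its top 90 mm above the bench. Fully home, the die's shoulder rests on the block's top, the die's point 22 mm above this one. The station opposite holds a fixed steel die 40 mm across.
- peg_a (a point): Upright black turning peg on the turntable, 16 mm across (foot collar 24 mm across, 4 high), 74 to 129 mm above the bench, 98 mm from the axis, a quarter turn counter-clockwise from the empty seat; the point is half-way up. Pushed clockwise it runs along the near and left side of the press and ends clear of the frame.
- peg_b (a point): The second turning peg, opposite peg_a, a quarter turn clockwise from the empty seat; same size.
- plunger (a joint): Travel of the spring index plunger (brass pin 6 mm across, red knob, at the rim on the far right of the press), m: 0 sprung fully in, at rest and again when snapped into the notch. From about 0.26 rad before the lock a lug on the rim pushes it out up to 0.009, adding about 1 to 3 N at a peg; then it snaps into the lug's notch (about 1 mm of play each way) and the table stops dead.
- swing_plate: The turning part of the turntable with pegs and seats: aluminium disc 224 mm across, its top 74 mm above the bench, about 1.6 kg. Origin on its axis, 58 mm above the bench, x towards the empty seat, y towards peg_a. Push it with less than 25 N.
- plunger_pin: The plunger's pin; its origin lies on the turntable's axis, not at the pin, which reaches the rim 40 degrees clockwise of the press's x axis. It is small: it must not be loaded or struck with more than 12 N, which is about 16 N of steady push at a peg.
- tack_hammer: Bystander: tack hammer, 270 mm long, lying on the bench on the right.
- thread_ochre: Bystander: ochre thread cone, 72 mm across, 150 mm tall, origin under its centre.
- thread_maroon: Bystander: maroon thread cone, same size.
- glue_can: Bystander: can, 66 mm across, 190 mm tall.
- shell_tub: Bystander: grey tub of button shells, 110 x 150 x 50 mm.
- tape_measure: Bystander: yellow tape measure, 70 x 32 x 65 mm.

How it is judged (in metres and radians):
On the way, in this order (a step that is already met when the one before it is completed fails the run):
1. the brass die stands fully home in the empty seat, let go (horizontal distance between brass_die_c and seat below 0.003 m and z of brass_die_c in the frame of seat between 0.0195 and 0.0235 m and angle between brass_die_c's own z axis and vertical below 0.06 rad and contact force between each of the arm, the fingers and brass_die below 0.1 N), for 0.2 s.
2. the brass die is under the ram with the index plunger snapped in (horizontal distance between brass_die_c and seat below 0.003 m and z of brass_die_c in the frame of seat between 0.0195 and 0.0235 m and angle between brass_die_c's own z axis and vertical below 0.06 rad and horizontal distance between brass_die_c and ram below 0.007 m and value of joint plunger below 0.002 m), for 0.2 s.
At the end, for the whole second after the job is handed in: Brass die fully home and upright in its seat (within 3 mm sideways, 1.5 mm in height) and under the ram (within 7 mm of its axis); plunger snapped into the notch (within 2 mm of fully in); turntable at rest; nothing else moved by more than 20 mm (all of step 2 and velocity of joint turntable between -0.05 and 0.05 rad/s); the robot touches nothing.
It fails at once if the turntable was pushed with more than 25 N (contact force between any of the arm, the fingers and swing_plate above 25 N).
It fails at once if the index plunger was loaded or struck with more than 12 N (contact force between plunger_pin and swing_plate above 12 N).
It fails at once if the die was slammed or forced into the turntable (more than 60 N) (contact force between brass_die and swing_plate above 60 N).
It fails at once if another thing on the bench was moved by more than 20 mm (distance of any of steel_die_c, tack_hammer, thread_ochre, thread_maroon, glue_can, shell_tub, tape_measure from where it was at the start of the episode above 0.02 m).
It also fails if it takes over 72 s, if anything falls off the work surface, if the arm or the gripper's body presses on something with over 40 N, if the wrist force passes 120 N, or if a joint passes its speed limit or range.

## Working session

There is one attempt and no reset: what is moved stays moved. The work goes in short steps, Python scripts to look and compute and a tool call to move; the robot and the scene stay as the last step left them, time stands still between calls to the robot, and variables do not carry over. Pictures are saved under pics/ and viewed, at most 10 in all, crops included, and the job is handed in when it is done.

Besides the shell and the picture viewer there is one more tool, called after "Emit:" by a JSON object that holds its "fn" and its "kwargs", one argument or row to a line. step_arm: Moves the arm, as the interface text tells. Its arguments: {"type":"object","properties":{"plan":{"type":"array"},"squeeze":{"type":"number"}},"required":["plan"]}

```bash
mkdir -p pics
cat > h.py <<'E'
from rig import *
import numpy as np, cv2, pickle
from scipy.spatial.transform import Rotation as R
def snap(n,tag):
    c=capture(n); pickle.dump(c,open(f'pics/{n}_{tag}.pkl','wb'))
    cv2.imwrite(f'pics/{n}_{tag}.png',c['color'][:,:,::-1]); return c
def load(n,tag): return pickle.load(open(f'pics/{n}_{tag}.pkl','rb'))
def cam(c):
    f=240/np.tan(np.radians(c['vertical_fov'])/2)
    return f,R.from_rotvec(np.array(c['rvec']).ravel()).as_matrix(),np.array(c['tvec']).ravel()
def ray(c,u,v):
    f,Rm,t=cam(c); d=np.array([(u-c['cx'])/f,(v-c['cy'])/f]); s=d.copy()
    for _ in range(20): s=d/(1+c['k1']*(s@s))
    return -Rm.T@t, Rm.T@np.array([s[0],s[1],1.])
def atz(c,u,v,z):
    o,d=ray(c,u,v); return o+d*(z-o[2])/d[2]
def atd(c,u,v):
    o,d=ray(c,u,v); return o+d*float(c['depth'][int(v),int(u)])
def proj(c,p):
    f,Rm,t=cam(c); q=Rm@np.array(p,float)+t; s=q[:2]/q[2]; s=s*(1+c['k1']*(s@s)); return s*f+[c['cx'],c['cy']]
E
python3 - <<'E'
from h import *
for n in('scene','top'):
    c=snap(n,'0'); f,Rm,t=cam(c); print(n,f,c['cx'],c['cy'],c['k1'],-Rm.T@t)
print(sense())
E
```

```text
scene 466.890778879879 317.55983081337695 243.83058406198694 -0.0978798267251274 [1094.22705272 -535.58373447 1093.88014334]
top 590.6563025532114 313.2404044350572 243.61564791489567 -0.1475542720788359 [ 216.24765165   15.88044597 1924.86482614]
{'time_s': 0.1, 'joints': array([ 1.01059201e+00,  3.13371449e-01,  1.49833504e+00,  4.48994237e-05,
        1.33098942e+00, -2.23441529e-01]), 'dq': array([-0.00097109, -0.00367182, -0.00281827,  0.00055408,  0.00026724,
        0.00059419]), 'tau': array([ 1.72636264e-03, -4.12904084e+01, -2.60136974e+01, -2.48014785e-04,
        3.11577387e-03,  1.02320874e-05]), 'eef_pos': array([173.42665005, 495.38186971, 303.41363274]), 'ee_rot': array([-2.30804378e-04,  1.67592095e-01,  9.85856270e-01, -5.01496550e-04]), 'force': array([ 0.76424677,  0.18553288, -0.52419785]), 'wrist_torque': array([ 0.02891959,  0.07615479, -0.02308653]), 'grip_force': 0.0, 'grip_width': 1.0041364173838674}
```

View pics/scene_0.png

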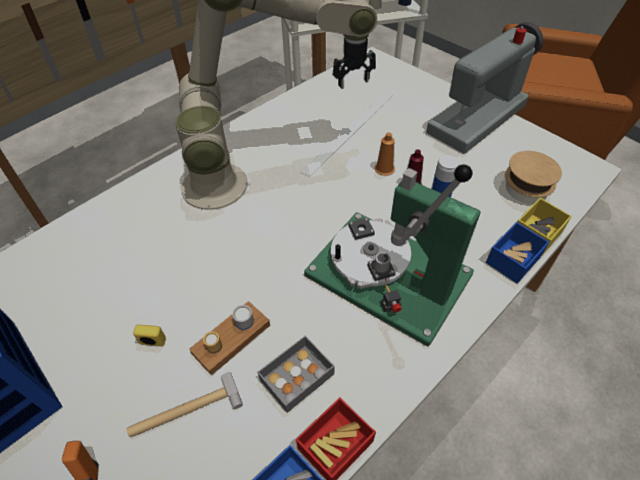

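View pics/top_0.png

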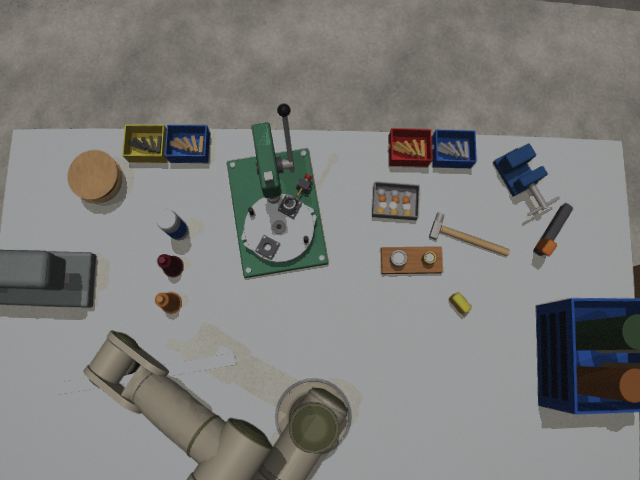

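The overview shows the brass die at about top (429,258), steel die at (398,258), the turntable axis near (278,227), the empty seat at (267,247), and peg_a at (306,240). I'll enlarge these areas.

Run:
```python
from h import *
c=load('top','0')['color'][:,:,::-1]
a=cv2.resize(c[180:280,225:325],None,fx=6,fy=6,interpolation=cv2.INTER_CUBIC)
b=cv2.resize(c[240:280,375:450],None,fx=8,fy=8,interpolation=cv2.INTER_CUBIC)
o=np.zeros((600,800,3),np.uint8); o[:,:600]=a
cv2.imwrite('pics/a.png',a)
s=load('scene','0')['color'][:,:,::-1]
s=cv2.resize(s[295:365,185:275],None,fx=5,fy=5,interpolation=cv2.INTER_CUBIC)
o=np.zeros((600,800,3),np.uint8); b=cv2.resize(b,(562,300)); o[:300,:562]=b; o[300:600,:386]=cv2.resize(s,(386,300))
s=load('scene','0')['color'][:,:,::-1]
o[300:600,400:800]=cv2.resize(s[205:295,315:435],(400,300),interpolation=cv2.INTER_CUBIC)
cv2.imwrite('pics/b.png',o)
```

```text
(no output)
```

View pics/a.png

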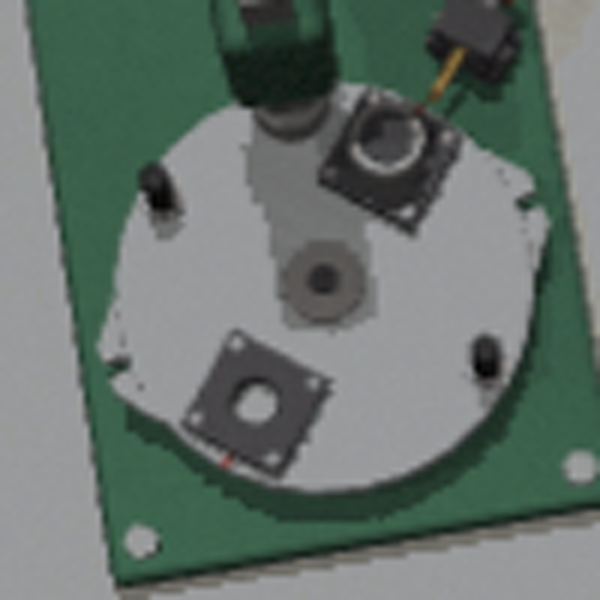

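View pics/b.png

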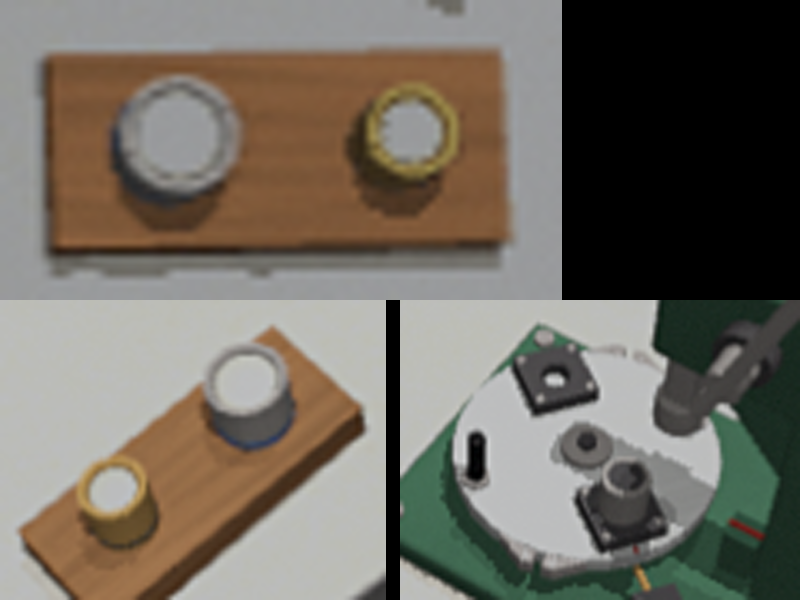

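Top crop: seat hole at about (258,402) in the crop, which is (267.6,246.6) in the full picture; peg_a top at (305.5,237); table hub at (278.5,226.5). Brass die top is at about (429.5,257) in the top view and (211.5,339) in the scene view. Next I'll refine these with centroids and triangulation.

```bash
cat >> h.py <<'E'
def blob(c,u,v,r,fn,k=8):
    """subpixel centroid of the blob of fn(img) nearest (u,v) in an enlarged crop"""
    u,v=int(round(u)),int(round(v)); im=c['color'][v-r:v+r+1,u-r:u+r+1].astype(np.float32)
    im=cv2.resize(im,None,fx=k,fy=k,interpolation=cv2.INTER_CUBIC)
    m=fn(im).astype(np.uint8); n,l,s,ce=cv2.connectedComponentsWithStats(m)
    if n<2: return None
    j=1+np.argmin([np.hypot(*(ce[i]-[r*k+k/2]*2))+(1000 if s[i,4]<40 else 0) for i in range(1,n)])
    cn=max(cv2.findContours((l==j).astype(np.uint8),cv2.RETR_EXTERNAL,cv2.CHAIN_APPROX_NONE)[0],key=len)
    e=cv2.fitEllipse(cn)
    return (np.array(e[0])+.5)/k-.5+[u-r,v-r], np.array(e[1])/k
def tri(c1,p1,c2,p2):
    (o1,d1),(o2,d2)=ray(c1,*p1),ray(c2,*p2); d1/=np.linalg.norm(d1); d2/=np.linalg.norm(d2)
    s=np.linalg.lstsq(np.c_[d1,-d2],o2-o1,rcond=None)[0]; a,b=o1+s[0]*d1,o2+s[1]*d2
    return (a+b)/2,np.linalg.norm(a-b)
E
python3 - <<'E'
from h import *
np.set_printoptions(precision=1,suppress=True)
t=load('top','0');s=load('scene','0')
sat=lambda i:i.max(2)-i.min(2)
bright=lambda i:(i.min(2)>120)
brass=lambda i:(i[:,:,0]-i[:,:,2]>35)&(i[:,:,0]>1.25*i[:,:,2])
for nm,z,pt,ps,r in [('hole',90,(267.6,246.6),(361.3,228.7),7),('brass',74,(429.5,257),(211.5,339),7),('steel',74,(398.5,257.5),(242.3,313.5),8)]:
    for c,p,n in((t,pt,'top'),(s,ps,'scn')):
        for th in (110,125,140):
            b=blob(c,*p,r,lambda i:i.min(2)>th)
            if b: print(nm,n,th,b[0],b[1],atz(c,*b[0],z),atd(c,*p))
    print('tri',tri(t,pt,s,ps))
for nm,z,p in [('hub',None,(278.4,226.3)),('pegA top',129,(305.5,236.8)),('pegAfoot',74,(305.9,242.6)),('pegBtop',129,(250.8,208.5)),('plate L',30,(248,270))]:
    print(nm,atd(t,*p),z and atz(t,*p,z))
# press holes & column edges
for p in [(248.2,270),(321.3,257.3)]: print('basehole',atz(t,*p,30),atd(t,*p))
for y in(290,300): pass
E
```

```text
hole top 110 [267.3 247.1] [5.5 6.5] [530.2 154.5  90. ] [534.7 154.9  73.9]
hole top 125 [267.3 247.2] [5.1 6. ] [530.1 154.5  90. ] [534.7 154.9  73.9]
hole top 140 [267.3 247.2] [4.5 5.4] [530.  154.5  90. ] [534.7 154.9  73.9]
hole scn 110 [361.  228.7] [3.9 6.1] [536.3 149.4  90. ] [528.9 159.9  75.5]
hole scn 125 [361.  228.7] [3.5 5.8] [536.2 149.5  90. ] [528.9 159.9  75.5]
hole scn 140 [361.  228.6] [3.2 5.4] [536.1 149.6  90. ] [528.9 159.9  75.5]
tri (array([533.2, 154.4,  83.4]), np.float64(0.36197578804742075))
brass top 110 [429.4 257.1] [7.8 8. ] [ 510.1 -361.6   74. ] [ 511.4 -363.3   67.8]
brass top 125 [429.4 257.1] [7.4 7.6] [ 510.2 -361.7   74. ] [ 511.4 -363.3   67.8]
brass top 140 [429.5 257.1] [6.9 7.2] [ 510.2 -361.9   74. ] [ 511.4 -363.3   67.8]
brass scn 110 [210.9 339. ] [10.3 12. ] [ 512.4 -363.3   74. ] [ 513.2 -362.2   73.5]
brass scn 125 [210.9 339. ] [ 9.9 11.6] [ 512.3 -363.3   74. ] [ 513.2 -362.2   73.5]
brass scn 140 [210.9 338.9] [ 9.5 11.2] [ 512.2 -363.2   74. ] [ 513.2 -362.2   73.5]
tri (array([ 511.2, -362.2,   70.6]), np.float64(1.135137917
[... 216 characters left out ...]
10.4] [ 507.2 -261.4   74. ] [ 507.  -262.    75.1]
steel scn 110 [241.6 312.9] [17.1 18.8] [ 506.7 -262.6   74. ] [ 511.2 -263.3   77. ]
steel scn 125 [241.5 312.7] [16.8 18.6] [ 506.4 -262.5   74. ] [ 511.2 -263.3   77. ]
steel scn 140 [242.2 313.8] [13.4 17.8] [ 509.9 -263.1   74. ] [ 511.2 -263.3   77. ]
tri (array([ 507.8, -262.2,   71.4]), np.float64(0.9382242897828518))
hub [597.  121.2  94.5] None
pegA top [557.4  34.4 133.2] [558.2  34.4 129. ]
pegAfoot [546.8  33.2  91.3] [549.9  33.3  74. ]
pegBtop [644.6 207.  131.2] [645.1 207.2 129. ]
plate L [464.1 219.4  30.9] [464.2 219.4  30. ]
basehole [464.3 218.8  30. ] [464.1 218.7  30.9]
basehole [510.3 -17.2  30. ] [509.8 -17.1  32.8]
```

```bash
cat >> h.py <<'E'
def off(cur,tgt):
    """(x,y,z mm,yaw deg of tool y) commanded -> target, tool pointing down; prints offset cm, rot z deg"""
    a=np.radians(cur[3]); tx=np.array([-np.sin(a)*-1,-np.cos(a),0]) ; ty=np.array([np.cos(a),np.sin(a),0])
    tx=np.cross(ty,[0,0,-1]); d=np.subtract(tgt[:3],cur[:3])
    print('offset cm',np.round([d@tx/10,d@ty/10,-d[2]/10],3),'rotz',round(cur[3]-tgt[3],2))
E
python3 - <<'E'
from h import *
t=load('top','0')
print(atz(t,267.17,246.1,90))
q=sense()['ee_rot'];print(R.from_quat(np.r_[q[1:],q[0]]).as_matrix().round(3))
off((173.5,495.5,303.9,70.7),(511.2,-362.5,220,-15))
E
```

```text
[533.5312436  155.12787747  90.        ]
[[-0.944  0.33  -0.001]
 [ 0.33   0.944 -0.001]
 [ 0.    -0.001 -1.   ]]
offset cm [-60.23  -69.817   8.39 ] rotz 85.7
```

Emit:
{"fn": "step_arm", "kwargs": {
  "plan": [
    {"offset":[-60.23,-69.82,0],"rot":[0,0,85.7],"gripper":8.5},
    {"offset":[-60.23,-69.82,0],"rot":[0,0,85.7],"gripper":8.5},
    {"offset":[-60.23,-69.82,0],"rot":[0,0,85.7],"gripper":8.5},
    {"offset":[-60.23,-69.82,0],"rot":[0,0,85.7],"gripper":8.5},
    {"offset":[-60.23,-69.82,0],"rot":[0,0,85.7],"gripper":8.5},
    {"offset":[-60.23,-69.82,0],"rot":[0,0,85.7],"gripper":8.5},
    {"offset":[-60.23,-69.82,0],"rot":[0,0,85.7],"gripper":8.5},
    {"offset":[-60.23,-69.82,0],"rot":[0,0,85.7],"gripper":8.5},
    {"offset":[-60.23,-69.82,0],"rot":[0,0,85.7],"gripper":8.5},
    {"offset":[-60.23,-69.82,0],"rot":[0,0,85.7],"gripper":8.5},
    {"offset":[-60.23,-69.82,0],"rot":[0,0,85.7],"gripper":8.5},
    {"offset":[-60.23,-69.82,0],"rot":[0,0,85.7],"gripper":8.5}
  ],
  "squeeze": 40
}}

```text
time_s: 1.3
eef_pos: [393.4, -65.0, 303.9]
ee_rot: [0.0, 0.794, 0.608, 0.0]
force: [1.2, 1.6, 0.4]
grip_width: 0.993
grip_force: 0.0
```

Run:
```python
from h import *
off((393.3,-62.9,303.9,-15),(511.2,-362.5,190,-15))
```

```text
offset cm [-25.888  19.142  11.39 ] rotz 0
```

Emit:
{"fn": "step_arm", "kwargs": {
  "plan": [
    {"offset":[-25.89,19.14,11.39],"rot":[0,0,0],"gripper":8.5},
    {"offset":[-25.89,19.14,11.39],"rot":[0,0,0],"gripper":8.5},
    {"offset":[-25.89,19.14,11.39],"rot":[0,0,0],"gripper":8.5},
    {"offset":[-25.89,19.14,11.39],"rot":[0,0,0],"gripper":8.5},
    {"offset":[-25.89,19.14,11.39],"rot":[0,0,0],"gripper":8.5},
    {"offset":[-25.89,19.14,11.39],"rot":[0,0,0],"gripper":8.5},
    {"offset":[-25.89,19.14,11.39],"rot":[0,0,0],"gripper":8.5},
    {"offset":[-25.89,19.14,11.39],"rot":[0,0,0],"gripper":8.5},
    {"offset":[-25.89,19.14,11.39],"rot":[0,0,0],"gripper":8.5},
    {"offset":[-25.89,19.14,11.39],"rot":[0,0,0],"gripper":8.5}
  ]
}}

```text
time_s: 2.3
eef_pos: [511.1, -361.5, 190.5]
ee_rot: [0.0, 0.793, 0.609, 0.0]
force: [-0.0, 0.9, 0.6]
grip_width: 0.989
grip_force: 0.0
```

Run:
```python
from h import *
s=sense();print(s['eef_pos'],s['ee_rot'],s['force'])
c=snap('scene','1'); a=c['color'][230:380,150:310,::-1]
cv2.imwrite('pics/c1.png',cv2.resize(a,None,fx=4,fy=4,interpolation=cv2.INTER_CUBIC))
```

```text
[ 511.14399265 -361.52128358  190.53256262] [8.07529433e-05 7.93129090e-01 6.09053557e-01 7.18403939e-05] [-0.02162911  0.9282037   0.57720962]
```

View pics/c1.png

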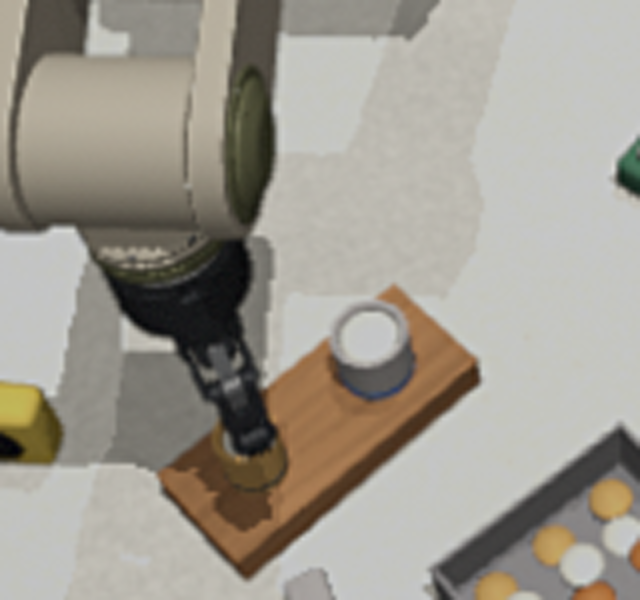

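The gripper is lined up over the brass die, at about (245,455) in the crop, and the steel die is clear. I'll go down and grip.

Emit:
{"fn": "step_arm", "kwargs": {
  "plan": [
    {"offset":[0,0,2],"rot":[0,0,0],"gripper":8.5},
    {"offset":[0,0,4],"rot":[0,0,0],"gripper":8.5},
    {"offset":[0,0,6],"rot":[0,0,0],"gripper":8.5},
    {"offset":[0,0,7.2],"rot":[0,0,0],"gripper":8.5},
    {"offset":[0,0,7.8],"rot":[0,0,0],"gripper":8.5},
    {"offset":[0,0,7.8],"rot":[0,0,0],"gripper":3.5},
    {"offset":[0,0,7.8],"rot":[0,0,0],"gripper":3.5},
    {"offset":[0,0,7.8],"rot":[0,0,0],"gripper":3.5},
    {"offset":[0,0,7.8],"rot":[0,0,0],"gripper":3.5},
    {"offset":[0,0,7.8],"rot":[0,0,0],"gripper":3.5}
  ],
  "squeeze": 40
}}

```text
time_s: 3.35
eef_pos: [511.3, -362.6, 113.1]
ee_rot: [0.001, 0.793, 0.609, 0.0]
force: [-1.8, 0.7, 6.2]
grip_width: 0.457
grip_force: 40.0
```

Emit:
{"fn": "step_arm", "kwargs": {
  "plan": [
    {"offset":[0,0,-1],"rot":[0,0,0],"gripper":3.5},
    {"offset":[0,0,-2.5],"rot":[0,0,0],"gripper":3.5},
    {"offset":[0,0,-5],"rot":[0,0,0],"gripper":3.5},
    {"offset":[0,0,-8],"rot":[0,0,0],"gripper":3.5},
    {"offset":[0,0,-11],"rot":[0,0,0],"gripper":3.5},
    {"offset":[0,0,-12],"rot":[0,0,0],"gripper":3.5},
    {"offset":[0,0,-12],"rot":[0,0,0],"gripper":3.5}
  ]
}}

```text
time_s: 4.05
eef_pos: [511.4, -362.6, 233.5]
ee_rot: [0.001, 0.793, 0.609, 0.0]
force: [-0.5, 0.4, -3.6]
grip_width: 0.458
grip_force: 40.8
```

Run:
```python
from h import *
s=sense();print(s['eef_pos'],s['force'],s['wrist_torque'],s['grip_width'])
off((511.2,-362.5,232,-15),(534,154.8,232,-15))
```

```text
[ 511.3744692  -362.55950348  233.53499552] [-0.50015782  0.42172597 -3.55635878] [ 0.02585911  0.01199286 -0.01581971] 0.45795216442182374
offset cm [ 50.557 -11.186  -0.   ] rotz 0
```

Emit:
{"fn": "step_arm", "kwargs": {
  "plan": [
    {"offset":[3,-0.66,-1],"rot":[0,0,0],"gripper":3.5},
    {"offset":[8,-1.77,-1.5],"rot":[0,0,0],"gripper":3.5},
    {"offset":[13,-2.88,-1.5],"rot":[0,0,0],"gripper":3.5},
    {"offset":[18,-3.98,-1.5],"rot":[0,0,0],"gripper":3.5},
    {"offset":[23,-5.09,-1.5],"rot":[0,0,0],"gripper":3.5},
    {"offset":[28,-6.19,-1.5],"rot":[0,0,0],"gripper":3.5},
    {"offset":[33,-7.3,-1.5],"rot":[0,0,0],"gripper":3.5},
    {"offset":[38,-8.41,-1.5],"rot":[0,0,0],"gripper":3.5},
    {"offset":[42.5,-9.4,-1.5],"rot":[0,0,0],"gripper":3.5},
    {"offset":[46.5,-10.29,-1.5],"rot":[0,0,0],"gripper":3.5},
    {"offset":[49.3,-10.91,-1.5],"rot":[0,0,0],"gripper":3.5},
    {"offset":[50.56,-11.19,-1.5],"rot":[0,0,0],"gripper":3.5}
  ]
}}

```text
time_s: 5.25
eef_pos: [533.1, 157.3, 245.3]
ee_rot: [-0.001, 0.793, 0.61, -0.001]
force: [1.3, -1.3, -3.1]
grip_width: 0.459
grip_force: 41.2
```

Emit:
{"fn": "step_arm", "kwargs": {
  "plan": [
    {"offset":[0,0,1.5],"rot":[0,0,0],"gripper":3.5},
    {"offset":[0,0,3],"rot":[0,0,0],"gripper":3.5},
    {"offset":[0,0,4],"rot":[0,0,0],"gripper":3.5},
    {"offset":[0,0,4.5],"rot":[0,0,0],"gripper":3.5},
    {"offset":[0,0,4.5],"rot":[0,0,0],"gripper":3.5}
  ]
}}

```text
time_s: 5.75
eef_pos: [533.8, 154.5, 201.2]
ee_rot: [-0.0, 0.794, 0.609, -0.001]
force: [0.6, -0.6, -2.9]
grip_width: 0.459
grip_force: 41.2
```

Run:
```python
from h import *
s=sense();print(s['eef_pos'],s['ee_rot'],s['force'],s['wrist_torque'],s['grip_width'])
c=snap('scene','2'); a=c['color'][170:290,300:440,::-1]
a=cv2.resize(a,None,fx=5,fy=5,interpolation=cv2.INTER_CUBIC)
for z in (90,): print(proj(c,(534,154.8,z)))
e=s['eef_pos']; print('expected foot',proj(c,e-[0,0,97]),'shoulder',proj(c,e-[0,0,83]))
cv2.imwrite('pics/c2.png',a)
```

```text
[533.7649889  154.47869529 201.24823271] [-3.82738745e-04  7.93516517e-01  6.08548242e-01 -6.54938017e-04] [ 0.60828121 -0.5561135  -2.92748013] [-0.01366977  0.05028064  0.01166511] 0.4586173464226455
[361.67173932 227.26226054]
expected foot [361.8081044 223.9577352] shoulder [362.08036822 220.64174736]
```

View pics/c2.png

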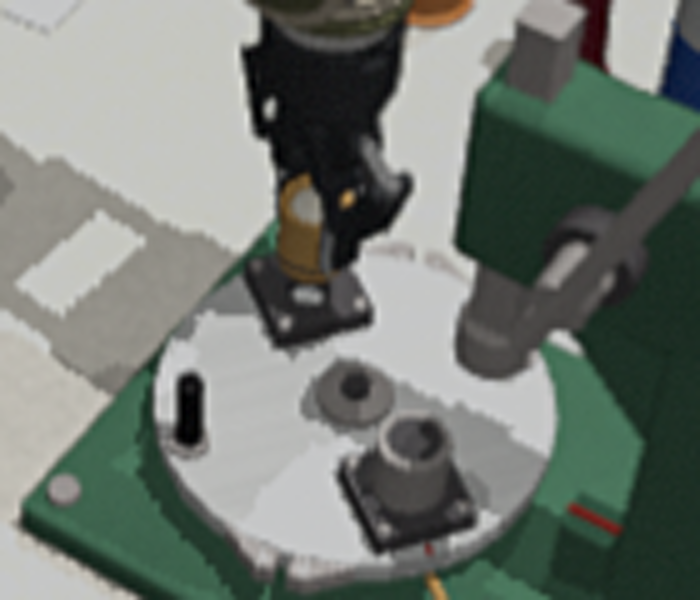

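The die hangs upright over the seat: body bottom at about (305,275) in the crop, seat hole at about (308,293). I'll feel down in small steps.

Emit:
{"fn": "step_arm", "kwargs": {
  "plan": [
    {"offset":[0,0,0.5],"rot":[0,0,0],"gripper":3.5},
    {"offset":[0,0,1.0],"rot":[0,0,0],"gripper":3.5},
    {"offset":[0,0,1.3],"rot":[0,0,0],"gripper":3.5},
    {"offset":[0,0,1.5],"rot":[0,0,0],"gripper":3.5},
    {"offset":[0,0,1.65],"rot":[0,0,0],"gripper":3.5},
    {"offset":[0,0,1.75],"rot":[0,0,0],"gripper":3.5}
  ]
}}

```text
time_s: 6.4
eef_pos: [533.9, 155.1, 185.3]
ee_rot: [0.0, 0.793, 0.609, 0.0]
force: [-4.4, 1.1, 10.2]
grip_width: 0.455
grip_force: 42.1
```

Emit:
{"fn": "step_arm", "kwargs": {
  "plan": [
    {"offset":[0,-0.08,0],"rot":[0,0,0],"gripper":3.5},
    {"offset":[-0.01,-0.15,0],"rot":[0,0,0],"gripper":3.5},
    {"offset":[-0.01,-0.15,0.05],"rot":[0,0,0],"gripper":3.5},
    {"offset":[-0.01,-0.15,0.1],"rot":[0,0,0],"gripper":3.5}
  ]
}}

```text
time_s: 6.8
eef_pos: [532.3, 155.3, 183.2]
ee_rot: [-0.0, 0.793, 0.609, -0.0]
force: [-1.5, 0.4, -1.5]
grip_width: 0.46
grip_force: 41.4
```

Entering. Going on down.

Emit:
{"fn": "step_arm", "kwargs": {
  "plan": [
    {"offset":[0,0,0.1],"rot":[0,0,0],"gripper":3.5},
    {"offset":[0,0,0.2],"rot":[0,0,0],"gripper":3.5},
    {"offset":[0,0,0.3],"rot":[0,0,0],"gripper":3.5},
    {"offset":[0,0,0.4],"rot":[0,0,0],"gripper":3.5}
  ]
}}

```text
time_s: 7.2
eef_pos: [532.3, 155.3, 179.4]
ee_rot: [-0.0, 0.793, 0.609, -0.0]
force: [-1.9, 2.9, -0.7]
grip_width: 0.452
grip_force: 41.4
```

Emit:
{"fn": "step_arm", "kwargs": {
  "plan": [
    {"offset":[0,0,0.1],"rot":[0,0,0],"gripper":3.5},
    {"offset":[0,0,0.2],"rot":[0,0,0],"gripper":3.5},
    {"offset":[0,0,0.3],"rot":[0,0,0],"gripper":3.5},
    {"offset":[0,0,0.4],"rot":[0,0,0],"gripper":3.5},
    {"offset":[0,0,0.45],"rot":[0,0,0],"gripper":3.5}
  ]
}}

```text
time_s: 7.7
eef_pos: [532.3, 155.3, 174.9]
ee_rot: [-0.0, 0.793, 0.609, -0.0]
force: [-3.5, 3.2, -0.6]
grip_width: 0.459
grip_force: 41.4
```

Emit:
{"fn": "step_arm", "kwargs": {
  "plan": [
    {"offset":[0.02,-0.03,0.05],"rot":[0,0,0],"gripper":3.5},
    {"offset":[0.02,-0.03,0.1],"rot":[0,0,0],"gripper":3.5},
    {"offset":[0.02,-0.03,0.15],"rot":[0,0,0],"gripper":3.5}
  ]
}}

```text
time_s: 8.0
eef_pos: [532.2, 155.4, 173.4]
ee_rot: [0.0, 0.793, 0.609, 0.0]
force: [-1.6, 2.2, -1.6]
grip_width: 0.458
grip_force: 41.4
```

Emit:
{"fn": "step_arm", "kwargs": {
  "plan": [
    {"offset":[0,0,0.04],"rot":[0,0,0],"gripper":3.5},
    {"offset":[0,0,0.08],"rot":[0,0,0],"gripper":3.5},
    {"offset":[0,0,0.08],"rot":[0,0,0],"gripper":3.5}
  ]
}}

```text
time_s: 8.3
eef_pos: [532.3, 155.5, 173.1]
ee_rot: [0.0, 0.793, 0.609, 0.0]
force: [-4.3, 1.1, 4.1]
grip_width: 0.455
grip_force: 41.7
```

Contact at the expected home height (TCP 173). I'll release and back off upward.

Emit:
{"fn": "step_arm", "kwargs": {
  "plan": [
    {"offset":[0,0,0.0],"rot":[0,0,0],"gripper":4.6},
    {"offset":[0,0,0],"rot":[0,0,0],"gripper":6},
    {"offset":[0,0,0],"rot":[0,0,0],"gripper":8},
    {"offset":[0,0,0],"rot":[0,0,0],"gripper":8},
    {"offset":[0,0,0],"rot":[0,0,0],"gripper":8},
    {"offset":[0,0,-1.5],"rot":[0,0,0],"gripper":8},
    {"offset":[0,0,-4],"rot":[0,0,0],"gripper":8},
    {"offset":[0,0,-7],"rot":[0,0,0],"gripper":8},
    {"offset":[0,0,-8],"rot":[0,0,0],"gripper":8},
    {"offset":[0,0,-8],"rot":[0,0,0],"gripper":8}
  ]
}}

```text
time_s: 9.3
eef_pos: [532.5, 155.5, 253.6]
ee_rot: [0.001, 0.793, 0.609, 0.001]
force: [0.5, -0.2, -0.3]
grip_width: 0.934
grip_force: 0.0
```

Run:
```python
from h import *
s=sense();print(s['eef_pos'],s['force'],s['grip_width'])
c=snap('scene','3'); a=c['color'][170:290,300:440,::-1]
cv2.imwrite('pics/c3.png',cv2.resize(a,None,fx=5,fy=5,interpolation=cv2.INTER_CUBIC))
# expected silhouettes
print('exp top c',(proj(c,(532.5,155.4,134))-[300,170])*5,'base',(proj(c,(532.5,155.4,90))-[300,170])*5)
```

```text
[532.49879768 155.49769356 253.61197306] [ 0.47224479 -0.21772446 -0.34946815] 0.933856369337988
exp top c [311.40177156 232.1880069 ] base [307.13754782 284.36123451]
```

View pics/c3.png

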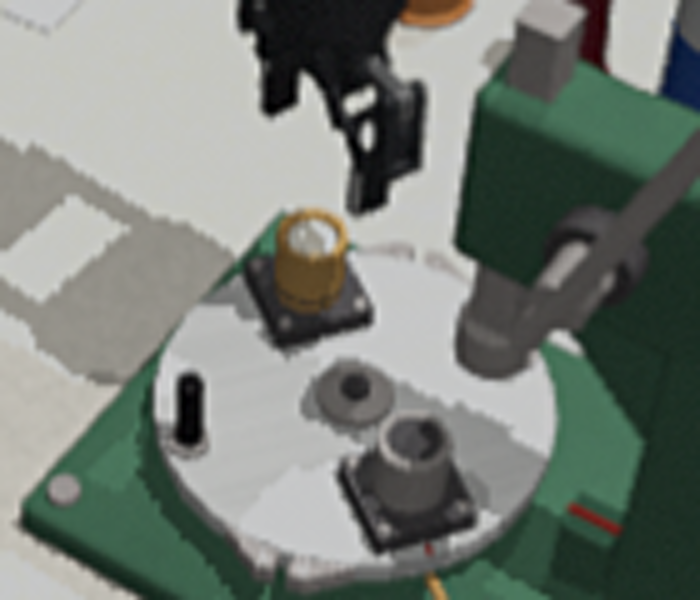

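The die is home and upright: top at about (312,232) and base at about (307,285) in the crop, matching the expected projections (311,232) and (307,284). Peg_a is next: push it with closed fingers, tool x along the push direction.

```bash
cat >> h.py <<'E'
AX=np.array([600.,121.])
def pose(phi,gap,z=165,r=98):
    a=np.radians(phi); p=AX+r*np.array([np.cos(a),np.sin(a)])+gap*np.array([-np.sin(a),np.cos(a)])
    return (*p,z,phi-180)
E
python3 - <<'E'
from h import *
print(pose(243.3,34)); off((532.3,155.5,252.5,-15),pose(243.3,34,253))
E
```

```text
(np.float64(586.3413653387886), np.float64(18.172757990931434), 165, 63.30000000000001)
offset cm [-11.866   8.774  -0.05 ] rotz -78.3
```

Emit:
{"fn": "step_arm", "kwargs": {
  "plan": [
    {"offset":[-2,1.48,0],"rot":[0,0,-7.8],"gripper":0},
    {"offset":[-4,2.96,0],"rot":[0,0,-15.6],"gripper":0},
    {"offset":[-6,4.44,0],"rot":[0,0,-23.4],"gripper":0},
    {"offset":[-8,5.92,0],"rot":[0,0,-31.2],"gripper":0},
    {"offset":[-10,7.39,0],"rot":[0,0,-39],"gripper":0},
    {"offset":[-11.87,8.77,0],"rot":[0,0,-46.8],"gripper":0},
    {"offset":[-11.87,8.77,0],"rot":[0,0,-54.6],"gripper":0},
    {"offset":[-11.87,8.77,0],"rot":[0,0,-62.4],"gripper":0},
    {"offset":[-11.87,8.77,0],"rot":[0,0,-70.2],"gripper":0},
    {"offset":[-11.87,8.77,0],"rot":[0,0,-78.3],"gripper":0},
    {"offset":[-11.87,8.77,0],"rot":[0,0,-78.3],"gripper":0}
  ]
}}

```text
time_s: 10.45
eef_pos: [585.8, 18.1, 250.8]
ee_rot: [-0.001, 0.23, 0.973, -0.0]
force: [0.5, 0.0, -0.0]
grip_width: 0.001
grip_force: 0.0
```

Emit:
{"fn": "step_arm", "kwargs": {
  "plan": [
    {"offset":[0,0,2],"rot":[0,0,0],"gripper":0},
    {"offset":[0,0,4],"rot":[0,0,0],"gripper":0},
    {"offset":[0,0,6],"rot":[0,0,0],"gripper":0},
    {"offset":[0,0,7.5],"rot":[0,0,0],"gripper":0},
    {"offset":[0,0,8.5],"rot":[0,0,0],"gripper":0},
    {"offset":[0,0,8.8],"rot":[0,0,0],"gripper":0},
    {"offset":[0,0,8.8],"rot":[0,0,0],"gripper":0}
  ]
}}

```text
time_s: 11.15
eef_pos: [586.1, 18.1, 164.4]
ee_rot: [-0.0, 0.231, 0.973, -0.0]
force: [-0.1, -0.1, -0.3]
grip_width: 0.002
grip_force: 0.0
```

Run:
```python
from h import *
s=sense();print(s['eef_pos'],s['ee_rot'],s['force'],s['grip_width'])
c=snap('scene','4'); a=c['color'][170:290,300:440,::-1]
cv2.imwrite('pics/c4.png',cv2.resize(a,None,fx=5,fy=5,interpolation=cv2.INTER_CUBIC))
```

```text
[586.137683    18.14263797 164.41114613] [-2.80996668e-04  2.31461260e-01  9.72844080e-01 -4.58680140e-05] [-0.14418342 -0.10246938 -0.28897763] 0.0015156901051823339
```

View pics/c4.png

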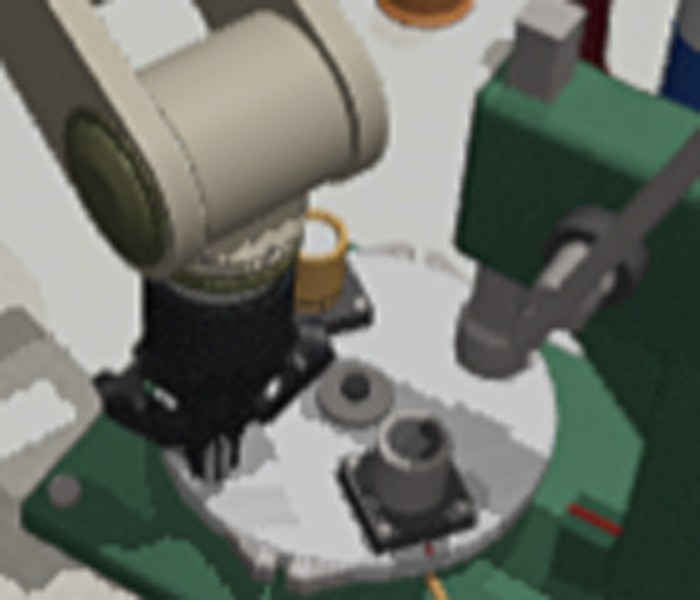

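Fingers are down behind peg_a, tips at about (215,465) in the crop, and clear of the hub and both dies. I'll feel for the peg.

Emit:
{"fn": "step_arm", "kwargs": {
  "plan": [
    {"offset":[0.3,0,0],"rot":[0,0,0],"gripper":0},
    {"offset":[0.6,0,0],"rot":[0,0,0],"gripper":0},
    {"offset":[0.8,0,0],"rot":[0,0,0],"gripper":0},
    {"offset":[0.9,0,0],"rot":[0,0,0],"gripper":0},
    {"offset":[1.0,0,0],"rot":[0,0,0],"gripper":0},
    {"offset":[1.1,0,0],"rot":[0,0,0],"gripper":0},
    {"offset":[1.2,0,0],"rot":[0,0,0],"gripper":0}
  ]
}}

```text
time_s: 11.9
eef_pos: [575.4, 23.5, 164.7]
ee_rot: [-0.0, 0.231, 0.973, 0.0]
force: [-0.0, 1.0, -0.2]
grip_width: -0.005
grip_force: 0.0
```

Emit:
{"fn": "step_arm", "kwargs": {
  "plan": [
    {"offset":[0.1,0,0],"rot":[0,0,0],"gripper":0},
    {"offset":[0.2,0,0],"rot":[0,0,0],"gripper":0},
    {"offset":[0.3,0,0],"rot":[0,0,0],"gripper":0}
  ]
}}

```text
time_s: 12.2
eef_pos: [572.7, 24.9, 164.7]
ee_rot: [0.0, 0.231, 0.973, 0.0]
force: [0.0, 0.1, -0.0]
grip_width: -0.006
grip_force: 0.0
```

Emit:
{"fn": "step_arm", "kwargs": {
  "plan": [
    {"offset":[0.1,0,0],"rot":[0,0,0],"gripper":0},
    {"offset":[0.2,0,0],"rot":[0,0,0],"gripper":0},
    {"offset":[0.3,0,0],"rot":[0,0,0],"gripper":0}
  ]
}}

```text
time_s: 12.5
eef_pos: [570.2, 26.1, 164.7]
ee_rot: [0.0, 0.231, 0.973, -0.0]
force: [2.4, -1.6, -1.5]
grip_width: -0.001
grip_force: 1.0
```

```bash
cat > rows.py <<'E'
import numpy as np, sys, json
def rows(ds,gap=16,r=98):
    # tool axes: x along clockwise tangent, y inward; axis at (gap, r) from tool
    c=np.array([gap,r]); o=[]
    for d in ds:
        a=np.radians(d); p=c+np.array([[np.cos(a),-np.sin(a)],[np.sin(a),np.cos(a)]])@(-c)
        o.append({"offset":[*(float(x) for x in np.round(p/10,2)),0],"rot":[0,0,d],"gripper":0})
    print(json.dumps(o))
E
python3 - <<'E'
from rows import *
rows([.5,1.5,3,5,7,9,11,13,15,17,19,21]); rows([2,4,6,8,10,12,14,16,18,20,22,24])
E
```

```text
[{"offset": [0.09, -0.01, 0], "rot": [0, 0, 0.5], "gripper": 0}, {"offset": [0.26, -0.04, 0], "rot": [0, 0, 1.5], "gripper": 0}, {"offset": [0.52, -0.07, 0], "rot": [0, 0, 3], "gripper": 0}, {"offset": [0.86, -0.1, 0], "rot": [0, 0, 5], "gripper": 0}, {"offset": [1.21, -0.12, 0], "rot": [0, 0, 7], "gripper": 0}, {"offset": [1.55, -0.13, 0], "rot": [0, 0, 9], "gripper": 0}, {"offset": [1.9, -0.13, 0], "rot": [0, 0, 11], "gripper": 0}, {"offset": [2.25, -0.11, 0], "rot": [0, 0, 13], "gripper": 0}, {"offset": [2.59, -0.08, 0], "rot": [0, 0, 15], "gripper": 0}, {"offset": [2.94, -0.04, 0], "rot": [0, 0, 17], "gripper": 0}, {"offset": [3.28, 0.01, 0], "rot": [0, 0, 19], "gripper": 0}, {"offset": [3.62, 0.08, 0], "rot": [0, 0, 21], "gripper": 0}]
[{"offset": [0.34, -0.05, 0], "rot": [0, 0, 2], "gripper": 0}, {"offset": [0.69, -0.09, 0], "rot": [0, 0, 4], "gripper": 0}, {"offset": [1.03, -0.11, 0], "rot": [0, 0, 6], "gripper": 0}, {"offset": [1.38, -0.13, 0], "rot": [0, 0, 8], "gripper": 0}, {"offset": [1.73, -0.13, 0], "rot": [0, 0, 10], "gripper": 0}, {"offset": [2.07, -0.12, 0], "rot": [0, 0, 12], "gripper": 0}, {"offset": [2.42, -0.1, 0], "rot": [0, 0, 14], "gripper": 0}, {"offset": [2.76, -0.06, 0], "rot": [0, 0, 16], "gripper": 0}, {"offset": [3.11, -0.01, 0], "rot": [0, 0, 18], "gripper": 0}, {"offset": [3.45, 0.04, 0], "rot": [0, 0, 20], "gripper": 0}, {"offset": [3.79, 0.11, 0], "rot": [0, 0, 22], "gripper": 0}, {"offset": [4.12, 0.2, 0], "rot": [0, 0, 24], "gripper": 0}]
```

Emit:
{"fn": "step_arm", "kwargs": {
  "plan": [
    {"offset":[0.09,-0.01,0],"rot":[0,0,0.5],"gripper":0},
    {"offset":[0.26,-0.04,0],"rot":[0,0,1.5],"gripper":0},
    {"offset":[0.52,-0.07,0],"rot":[0,0,3],"gripper":0},
    {"offset":[0.86,-0.1,0],"rot":[0,0,5],"gripper":0},
    {"offset":[1.21,-0.12,0],"rot":[0,0,7],"gripper":0},
    {"offset":[1.55,-0.13,0],"rot":[0,0,9],"gripper":0},
    {"offset":[1.9,-0.13,0],"rot":[0,0,11],"gripper":0},
    {"offset":[2.25,-0.11,0],"rot":[0,0,13],"gripper":0},
    {"offset":[2.59,-0.08,0],"rot":[0,0,15],"gripper":0},
    {"offset":[2.94,-0.04,0],"rot":[0,0,17],"gripper":0},
    {"offset":[3.28,0.01,0],"rot":[0,0,19],"gripper":0},
    {"offset":[3.62,0.08,0],"rot":[0,0,21],"gripper":0}
  ]
}}

```text
time_s: 13.7
eef_pos: [537.8, 43.2, 164.8]
ee_rot: [-0.0, 0.406, 0.914, -0.0]
force: [-0.3, -3.7, -0.0]
grip_width: -0.0
grip_force: 1.1
```

Emit:
{"fn": "step_arm", "kwargs": {
  "plan": [
    {"offset":[0.34,-0.05,0],"rot":[0,0,2],"gripper":0},
    {"offset":[0.69,-0.09,0],"rot":[0,0,4],"gripper":0},
    {"offset":[1.03,-0.11,0],"rot":[0,0,6],"gripper":0},
    {"offset":[1.38,-0.13,0],"rot":[0,0,8],"gripper":0},
    {"offset":[1.73,-0.13,0],"rot":[0,0,10],"gripper":0},
    {"offset":[2.07,-0.12,0],"rot":[0,0,12],"gripper":0},
    {"offset":[2.42,-0.1,0],"rot":[0,0,14],"gripper":0},
    {"offset":[2.76,-0.06,0],"rot":[0,0,16],"gripper":0},
    {"offset":[3.11,-0.01,0],"rot":[0,0,18],"gripper":0},
    {"offset":[3.45,0.04,0],"rot":[0,0,20],"gripper":0},
    {"offset":[3.79,0.11,0],"rot":[0,0,22],"gripper":0},
    {"offset":[4.12,0.2,0],"rot":[0,0,24],"gripper":0}
  ]
}}

```text
time_s: 14.9
eef_pos: [511.4, 75.1, 164.7]
ee_rot: [-0.0, 0.587, 0.81, -0.0]
force: [-1.2, -2.7, 0.7]
grip_width: -0.001
grip_force: 1.1
```

Emit:
{"fn": "step_arm", "kwargs": {
  "plan": [
    {"offset":[0.34,-0.05,0],"rot":[0,0,2],"gripper":0},
    {"offset":[0.69,-0.09,0],"rot":[0,0,4],"gripper":0},
    {"offset":[1.03,-0.11,0],"rot":[0,0,6],"gripper":0},
    {"offset":[1.38,-0.13,0],"rot":[0,0,8],"gripper":0},
    {"offset":[1.73,-0.13,0],"rot":[0,0,10],"gripper":0},
    {"offset":[2.07,-0.12,0],"rot":[0,0,12],"gripper":0},
    {"offset":[2.42,-0.1,0],"rot":[0,0,14],"gripper":0},
    {"offset":[2.76,-0.06,0],"rot":[0,0,16],"gripper":0},
    {"offset":[3.11,-0.01,0],"rot":[0,0,18],"gripper":0},
    {"offset":[3.45,0.04,0],"rot":[0,0,20],"gripper":0},
    {"offset":[3.79,0.11,0],"rot":[0,0,22],"gripper":0},
    {"offset":[4.12,0.2,0],"rot":[0,0,24],"gripper":0}
  ]
}}

```text
time_s: 16.1
eef_pos: [500.2, 114.9, 164.7]
ee_rot: [-0.0, 0.742, 0.67, -0.001]
force: [-2.9, -3.4, 0.5]
grip_width: 0.0
grip_force: 1.1
```

Emit:
{"fn": "step_arm", "kwargs": {
  "plan": [
    {"offset":[0.34,-0.05,0],"rot":[0,0,2],"gripper":0},
    {"offset":[0.69,-0.09,0],"rot":[0,0,4],"gripper":0},
    {"offset":[1.03,-0.11,0],"rot":[0,0,6],"gripper":0},
    {"offset":[1.38,-0.13,0],"rot":[0,0,8],"gripper":0},
    {"offset":[1.73,-0.13,0],"rot":[0,0,10],"gripper":0},
    {"offset":[2.07,-0.12,0],"rot":[0,0,12],"gripper":0},
    {"offset":[2.42,-0.1,0],"rot":[0,0,14],"gripper":0},
    {"offset":[2.76,-0.06,0],"rot":[0,0,16],"gripper":0},
    {"offset":[3.11,-0.01,0],"rot":[0,0,18],"gripper":0},
    {"offset":[3.45,0.04,0],"rot":[0,0,20],"gripper":0},
    {"offset":[3.79,0.11,0],"rot":[0,0,22],"gripper":0},
    {"offset":[4.12,0.2,0],"rot":[0,0,24],"gripper":0}
  ]
}}

```text
time_s: 17.3
eef_pos: [506.3, 155.8, 164.7]
ee_rot: [-0.0, 0.865, 0.501, -0.001]
force: [-1.5, -2.4, 1.7]
grip_width: 0.001
grip_force: 1.1
```

Run:
```python
from h import *
from rows import *
s=sense();e=s['eef_pos'];q=s['ee_rot'];print(e,s['force'])
yaw=np.degrees(2*np.arctan2(q[2],q[1])) ; print('yaw',yaw-90,'nominal',pose(243.3-93,16))
t=snap('top','5');cv2.imwrite('pics/t5.png',cv2.resize(t['color'][130:290,200:360,::-1],None,fx=3.7,fy=3.7,interpolation=cv2.INTER_CUBIC))
rows([1.5,3,4.5,6,7.5,9,10.5,12,13.5,15,16.5,18])
rows([.5*i for i in range(1,9)])
```

```text
[506.27685308 155.76461577 164.66526014] [-1.51271935 -2.40514079  1.68816532]
yaw -29.843176476439197 nominal (np.float64(506.94677289013873), np.float64(155.65684527536484), 165, -29.69999999999999)
[{"offset": [0.26, -0.04, 0], "rot": [0, 0, 1.5], "gripper": 0}, {"offset": [0.52, -0.07, 0], "rot": [0, 0, 3], "gripper": 0}, {"offset": [0.77, -0.1, 0], "rot": [0, 0, 4.5], "gripper": 0}, {"offset": [1.03, -0.11, 0], "rot": [0, 0, 6], "gripper": 0}, {"offset": [1.29, -0.13, 0], "rot": [0, 0, 7.5], "gripper": 0}, {"offset": [1.55, -0.13, 0], "rot": [0, 0, 9], "gripper": 0}, {"offset": [1.81, -0.13, 0], "rot": [0, 0, 10.5], "gripper": 0}, {"offset": [2.07, -0.12, 0], "rot": [0, 0, 12], "gripper": 0}, {"offset": [2.33, -0.1, 0], "rot": [0, 0, 13.5], "gripper": 0}, {"offset": [2.59, -0.08, 0], "rot": [0, 0, 15], "gripper": 0}, {"offset": [2.85, -0.05, 0], "rot": [0, 0, 16.5], "gripper": 0}, {"offset": [3.11, -0.01, 0], "rot": [0, 0, 18], "gripper": 0}]
[{"offset": [0.09, -0.01, 0], "rot": [0, 0, 0.5], "gripper": 0}, {"offset": [0.17, -0.03, 0], "rot": [0, 0, 1.0], "gripper": 0}, {"offset": [0.26, -0.04, 0], "rot": [0, 0, 1.5], "gripper": 0}, {"offset": [0.34, -0.05, 0], "rot": [0, 0, 2.0], "gripper": 0}, {"offset": [0.43, -0.06, 0], "rot": [0, 0, 2.5], "gripper": 0}, {"offset": [0.52, -0.07, 0], "rot": [0, 0, 3.0], "gripper": 0}, {"offset": [0.6, -0.08, 0], "rot": [0, 0, 3.5], "gripper": 0}, {"offset": [0.69, -0.09, 0], "rot": [0, 0, 4.0], "gripper": 0}]
```

View pics/t5.png

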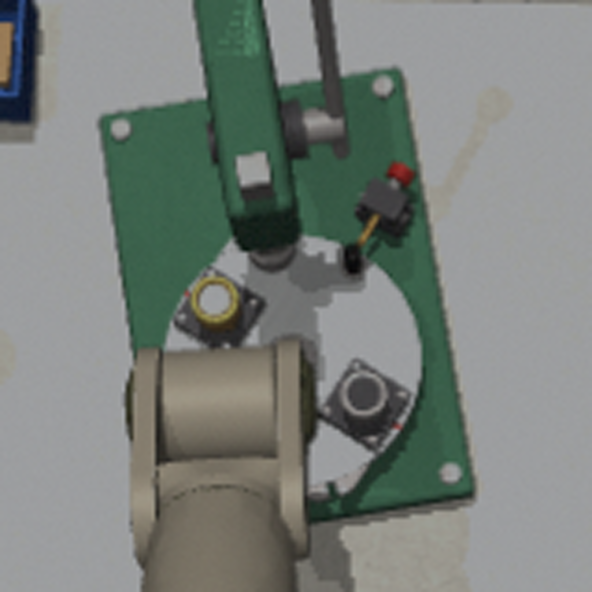

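Die now at (214,300) in the crop, standing about 50° short of the ram, with peg_b over by the plunger's pin and nothing in the way. I'll continue, more slowly.

Emit:
{"fn": "step_arm", "kwargs": {
  "plan": [
    {"offset":[0.26,-0.04,0],"rot":[0,0,1.5],"gripper":0},
    {"offset":[0.52,-0.07,0],"rot":[0,0,3],"gripper":0},
    {"offset":[0.77,-0.1,0],"rot":[0,0,4.5],"gripper":0},
    {"offset":[1.03,-0.11,0],"rot":[0,0,6],"gripper":0},
    {"offset":[1.29,-0.13,0],"rot":[0,0,7.5],"gripper":0},
    {"offset":[1.55,-0.13,0],"rot":[0,0,9],"gripper":0},
    {"offset":[1.81,-0.13,0],"rot":[0,0,10.5],"gripper":0},
    {"offset":[2.07,-0.12,0],"rot":[0,0,12],"gripper":0},
    {"offset":[2.33,-0.1,0],"rot":[0,0,13.5],"gripper":0},
    {"offset":[2.59,-0.08,0],"rot":[0,0,15],"gripper":0},
    {"offset":[2.85,-0.05,0],"rot":[0,0,16.5],"gripper":0},
    {"offset":[3.11,-0.01,0],"rot":[0,0,18],"gripper":0}
  ]
}}

```text
time_s: 18.55
eef_pos: [522.1, 182.9, 164.6]
ee_rot: [-0.0, 0.933, 0.36, -0.0]
force: [-3.0, -0.4, 1.0]
grip_width: -0.001
grip_force: 1.1
```

Emit:
{"fn": "step_arm", "kwargs": {
  "plan": [
    {"offset":[0.17,-0.03,0],"rot":[0,0,1],"gripper":0},
    {"offset":[0.34,-0.05,0],"rot":[0,0,2],"gripper":0},
    {"offset":[0.52,-0.07,0],"rot":[0,0,3],"gripper":0},
    {"offset":[0.69,-0.09,0],"rot":[0,0,4],"gripper":0},
    {"offset":[0.86,-0.1,0],"rot":[0,0,5],"gripper":0},
    {"offset":[1.03,-0.11,0],"rot":[0,0,6],"gripper":0},
    {"offset":[1.21,-0.12,0],"rot":[0,0,7],"gripper":0},
    {"offset":[1.38,-0.13,0],"rot":[0,0,8],"gripper":0},
    {"offset":[1.55,-0.13,0],"rot":[0,0,9],"gripper":0},
    {"offset":[1.73,-0.13,0],"rot":[0,0,10],"gripper":0}
  ]
}}

```text
time_s: 19.55
eef_pos: [534.2, 195.3, 164.6]
ee_rot: [0.0, 0.961, 0.277, -0.0]
force: [-2.5, -0.2, -1.1]
grip_width: -0.0
grip_force: 1.0
```

Emit:
{"fn": "step_arm", "kwargs": {
  "plan": [
    {"offset":[0.09,-0.01,0],"rot":[0,0,0.5],"gripper":0},
    {"offset":[0.17,-0.03,0],"rot":[0,0,1.0],"gripper":0},
    {"offset":[0.26,-0.04,0],"rot":[0,0,1.5],"gripper":0},
    {"offset":[0.34,-0.05,0],"rot":[0,0,2.0],"gripper":0},
    {"offset":[0.43,-0.06,0],"rot":[0,0,2.5],"gripper":0},
    {"offset":[0.52,-0.07,0],"rot":[0,0,3.0],"gripper":0},
    {"offset":[0.6,-0.08,0],"rot":[0,0,3.5],"gripper":0},
    {"offset":[0.69,-0.09,0],"rot":[0,0,4.0],"gripper":0}
  ]
}}

```text
time_s: 20.35
eef_pos: [539.4, 199.5, 164.7]
ee_rot: [0.0, 0.97, 0.244, -0.0]
force: [-3.6, -2.6, 0.9]
grip_width: -0.002
grip_force: 2.0
```

Emit:
{"fn": "step_arm", "kwargs": {
  "plan": [
    {"offset":[0.09,-0.01,0],"rot":[0,0,0.5],"gripper":0},
    {"offset":[0.17,-0.03,0],"rot":[0,0,1.0],"gripper":0},
    {"offset":[0.26,-0.04,0],"rot":[0,0,1.5],"gripper":0},
    {"offset":[0.34,-0.05,0],"rot":[0,0,2.0],"gripper":0},
    {"offset":[0.43,-0.06,0],"rot":[0,0,2.5],"gripper":0},
    {"offset":[0.52,-0.07,0],"rot":[0,0,3.0],"gripper":0},
    {"offset":[0.6,-0.08,0],"rot":[0,0,3.5],"gripper":0},
    {"offset":[0.69,-0.09,0],"rot":[0,0,4.0],"gripper":0}
  ]
}}

```text
time_s: 21.15
eef_pos: [545.1, 203.5, 164.6]
ee_rot: [0.0, 0.978, 0.21, -0.0]
force: [-3.0, -5.0, -0.2]
grip_width: -0.001
grip_force: 2.8
```

Emit:
{"fn": "step_arm", "kwargs": {
  "plan": [
    {"offset":[0.09,-0.01,0],"rot":[0,0,0.5],"gripper":0},
    {"offset":[0.17,-0.03,0],"rot":[0,0,1.0],"gripper":0},
    {"offset":[0.26,-0.04,0],"rot":[0,0,1.5],"gripper":0},
    {"offset":[0.34,-0.05,0],"rot":[0,0,2.0],"gripper":0},
    {"offset":[0.43,-0.06,0],"rot":[0,0,2.5],"gripper":0},
    {"offset":[0.52,-0.07,0],"rot":[0,0,3.0],"gripper":0},
    {"offset":[0.6,-0.08,0],"rot":[0,0,3.5],"gripper":0},
    {"offset":[0.69,-0.09,0],"rot":[0,0,4.0],"gripper":0}
  ]
}}

```text
time_s: 21.95
eef_pos: [551.2, 207.4, 164.7]
ee_rot: [-0.0, 0.984, 0.176, 0.0]
force: [-1.5, -2.9, -1.4]
grip_width: 0.001
grip_force: 1.3
```

Emit:
{"fn": "step_arm", "kwargs": {
  "plan": [
    {"offset":[0.07,-0.01,0],"rot":[0,0,0.4],"gripper":0},
    {"offset":[0.14,-0.02,0],"rot":[0,0,0.8],"gripper":0},
    {"offset":[0.21,-0.03,0],"rot":[0,0,1.2],"gripper":0},
    {"offset":[0.27,-0.04,0],"rot":[0,0,1.6],"gripper":0},
    {"offset":[0.34,-0.05,0],"rot":[0,0,2.0],"gripper":0},
    {"offset":[0.41,-0.06,0],"rot":[0,0,2.4],"gripper":0},
    {"offset":[0.48,-0.07,0],"rot":[0,0,2.8],"gripper":0}
  ]
}}

```text
time_s: 22.65
eef_pos: [555.4, 209.8, 164.8]
ee_rot: [-0.0, 0.988, 0.152, 0.0]
force: [-2.6, -2.8, 1.8]
grip_width: 0.002
grip_force: 1.6
```

Emit:
{"fn": "step_arm", "kwargs": {
  "plan": [
    {"offset":[0.035,-0.005,0],"rot":[0,0,0.2],"gripper":0},
    {"offset":[0.07,-0.01,0],"rot":[0,0,0.4],"gripper":0},
    {"offset":[0.1,-0.015,0],"rot":[0,0,0.6],"gripper":0},
    {"offset":[0.135,-0.02,0],"rot":[0,0,0.8],"gripper":0}
  ]
}}

```text
time_s: 23.05
eef_pos: [556.6, 210.3, 164.8]
ee_rot: [0.0, 0.989, 0.145, 0.0]
force: [-2.3, -3.3, 0.7]
grip_width: 0.0
grip_force: 1.5
```

Emit:
{"fn": "step_arm", "kwargs": {
  "plan": [
    {"offset":[0.035,-0.005,0],"rot":[0,0,0.2],"gripper":0},
    {"offset":[0.07,-0.01,0],"rot":[0,0,0.4],"gripper":0},
    {"offset":[0.1,-0.015,0],"rot":[0,0,0.6],"gripper":0},
    {"offset":[0.135,-0.02,0],"rot":[0,0,0.8],"gripper":0}
  ]
}}

```text
time_s: 23.45
eef_pos: [557.9, 211.0, 164.7]
ee_rot: [-0.0, 0.99, 0.138, 0.0]
force: [-0.1, -0.6, 0.2]
grip_width: -0.001
grip_force: 0.2
```

Force dropped to near zero: the table has probably slipped ahead into the notch. Carefully closing the gap.

Emit:
{"fn": "step_arm", "kwargs": {
  "plan": [
    {"offset":[0.035,-0.005,0],"rot":[0,0,0.2],"gripper":0},
    {"offset":[0.07,-0.01,0],"rot":[0,0,0.4],"gripper":0}
  ]
}}

```text
time_s: 23.65
eef_pos: [558.6, 211.4, 164.7]
ee_rot: [-0.0, 0.991, 0.135, 0.0]
force: [0.5, 0.9, -0.8]
grip_width: -0.003
grip_force: 0.0
```

Emit:
{"fn": "step_arm", "kwargs": {
  "plan": [
    {"offset":[0.035,-0.005,0],"rot":[0,0,0.2],"gripper":0},
    {"offset":[0.07,-0.01,0],"rot":[0,0,0.4],"gripper":0}
  ]
}}

```text
time_s: 23.85
eef_pos: [559.0, 211.5, 164.7]
ee_rot: [-0.0, 0.991, 0.131, -0.0]
force: [-1.7, -0.8, 0.6]
grip_width: -0.002
grip_force: 1.0
```

Emit:
{"fn": "step_arm", "kwargs": {
  "plan": [
    {"offset":[0.035,-0.005,0],"rot":[0,0,0.2],"gripper":0},
    {"offset":[0.07,-0.01,0],"rot":[0,0,0.4],"gripper":0}
  ]
}}

```text
time_s: 24.05
eef_pos: [559.7, 211.8, 164.7]
ee_rot: [-0.0, 0.992, 0.128, -0.0]
force: [-2.1, 0.6, 2.7]
grip_width: -0.0
grip_force: 0.9
```

Emit:
{"fn": "step_arm", "kwargs": {
  "plan": [
    {"offset":[0.035,-0.005,0],"rot":[0,0,0.2],"gripper":0},
    {"offset":[0.07,-0.01,0],"rot":[0,0,0.4],"gripper":0}
  ]
}}

```text
time_s: 24.25
eef_pos: [560.4, 212.1, 164.7]
ee_rot: [-0.0, 0.992, 0.124, -0.0]
force: [-2.2, 0.5, 1.4]
grip_width: -0.001
grip_force: 1.0
```

Emit:
{"fn": "step_arm", "kwargs": {
  "plan": [
    {"offset":[0.035,-0.005,0],"rot":[0,0,0.2],"gripper":0},
    {"offset":[0.07,-0.01,0],"rot":[0,0,0.4],"gripper":0}
  ]
}}

```text
time_s: 24.45
eef_pos: [560.9, 212.3, 164.7]
ee_rot: [-0.0, 0.993, 0.121, -0.0]
force: [-4.6, 0.2, 2.1]
grip_width: -0.003
grip_force: 2.1
```

Force is rising (4.6 N). One more small step to tell drag from the stop.

Emit:
{"fn": "step_arm", "kwargs": {
  "plan": [
    {"offset":[0.035,-0.005,0],"rot":[0,0,0.2],"gripper":0}
  ]
}}

```text
time_s: 24.55
eef_pos: [561.0, 212.4, 164.6]
ee_rot: [0.0, 0.993, 0.119, -0.001]
force: [-7.0, -1.8, 4.5]
grip_width: 0.001
grip_force: 3.2
```

Stopped dead: 0.1 mm of movement for 0.35 mm commanded, and the force is rising steeply. I'll back off and raise clear, then check.

Emit:
{"fn": "step_arm", "kwargs": {
  "plan": [
    {"offset":[-0.2,0,0],"rot":[0,0,0],"gripper":0},
    {"offset":[-0.8,0,0],"rot":[0,0,0],"gripper":0},
    {"offset":[-1.8,0,0],"rot":[0,0,0],"gripper":0},
    {"offset":[-2.5,0,-1],"rot":[0,0,0],"gripper":0},
    {"offset":[-3,0,-4],"rot":[0,0,0],"gripper":0},
    {"offset":[-5,0,-8],"rot":[0,0,0],"gripper":0},
    {"offset":[-9,0,-10],"rot":[0,0,0],"gripper":0},
    {"offset":[-14,0,-12],"rot":[0,0,0],"gripper":0},
    {"offset":[-18,0,-12],"rot":[0,0,0],"gripper":0},
    {"offset":[-20,0,-12],"rot":[0,0,0],"gripper":0},
    {"offset":[-20,0,-12],"rot":[0,0,0],"gripper":0}
  ]
}}

```text
time_s: 25.65
eef_pos: [365.2, 164.8, 285.8]
ee_rot: [0.0, 0.993, 0.119, 0.001]
force: [0.2, 0.7, -0.3]
grip_width: -0.004
grip_force: 0.0
```

Run:
```python
from h import *
s=sense();print(s['eef_pos'],s['force'])
t=snap('top','6');c=snap('scene','6')
a=cv2.resize(t['color'][150:280,220:330,::-1],(508,600),interpolation=cv2.INTER_CUBIC)
b=cv2.resize(c['color'][200:320,340:430,::-1],(288,384),interpolation=cv2.INTER_CUBIC)
o=np.zeros((600,800,3),np.uint8);o[:,:508]=a;o[:384,512:]=b
cv2.imwrite('pics/t6.png',o)
```

```text
[365.20021446 164.81127277 285.7998303 ] [ 0.23987213  0.65220478 -0.33875771]
```

View pics/t6.png

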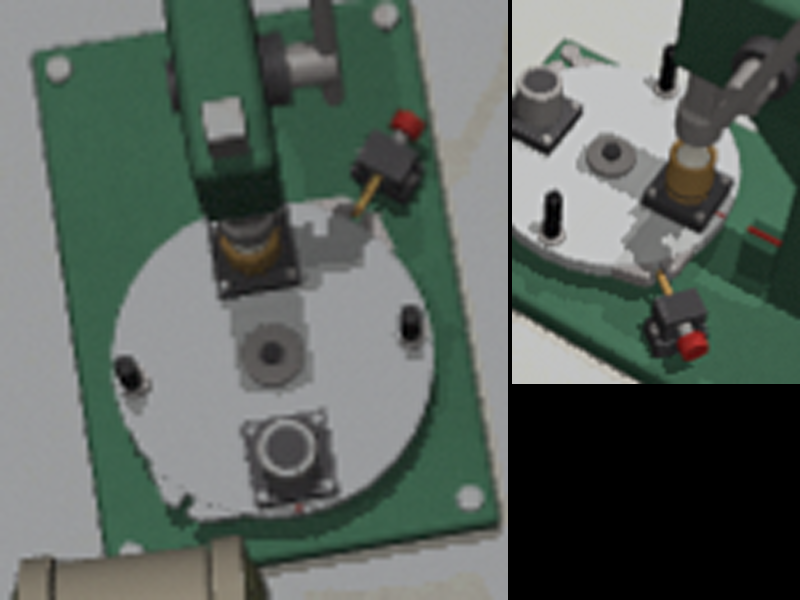

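The picture shows the brass die directly under the ram at (250,240), and the rim's lug at the plunger's pin near (355,215). I'll check numerically: the angle from the pegs, and the knob position against rest.

Run:
```python
from h import *
np.set_printoptions(precision=2,suppress=True)
t=load('top','6');k=600/130
P=lambda x,y,z:atz(t,220+(x+.5)/k-.5,150+(y+.5)/k-.5,z)[:2]
A,B=P(126,366,129),P(410,313,129); d=A-B
print('pegs',A,B,np.hypot(*d),'seat ang',np.degrees(np.arctan2(d[1],d[0]))-90,'axis',(A+B)/2)
h=[P(58,69,30),P(385,15,30),P(470,497,30)]
v=h[0]-h[1];w=h[1]-h[2];print('press yaw',np.degrees(np.arctan2(v[1],v[0]))-90,np.degrees(np.arctan2(w[1],w[0])))
red=lambda i:(i[:,:,0]>90)&(i[:,:,1]<70)
for n,p in(('top',(308,177)),('scene',(396,307))):
    for g in '0','3','4','5','6':
        try: c=load(n,g); print(n,g,blob(c,*p,9,red)[0])
        except Exception as e: pass
print(sense()['force'])
```

```text
pegs [579.81 216.9 ] [619.76  26.45] 194.59228226034259 seat ang 11.848418442140598 axis [599.78 121.67]
press yaw 10.756650699978366 10.734641596524781
top 0 [307.73 175.8 ]
top 5 [307.74 175.88]
top 6 [307.75 175.84]
scene 0 [396.06 306.56]
scene 3 [396.23 307.15]
scene 4 [396.21 307.15]
scene 6 [396.01 306.69]
[ 1.5  -0.2   0.11]
```

```bash
python3 -c "
from rig import *
print(finish_job())"
```

```text
the job is handed in; nothing more can be done
None
```

The brass die is fully home in the turntable seat and stands under the ram, about 1.5 mm off its axis by the camera, with the index plunger snapped in. The arm is clear of everything, and I handed the job in at about 26 s without getting a verdict back.

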